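# Swap the crock and the dish on the pass

## Robot

A 7-joint arm with a two-finger parallel gripper is mounted at the origin on the work surface. World frame = base frame: x ahead of the robot, y to its left, z up, the work surface at z = 0. Lengths are in m, angles in degrees, forces in N, time in s.
With the tool pointing down it reaches from about 0.4 to 0.85 m from the base axis. Payload 10.4 kg.
Tool frame: the origin (TCP) lies at the very end of the fingers, on their centre line; the grasp point (between the pads) lies 19 mm behind it; z points along the fingers, y is the direction in which the jaws open and shut (so a half turn about z gives the same grasp; the last joint's range is limited). The gripper opens to 85 mm and grips with 20 to 120 N. Pads are 22 mm wide; open, the fingers measure 114 mm over their backs; the gripper's body (76 mm by 85 mm) begins 54 mm behind the grasp point. The pads swing forward as they close: fully open they stand 13 mm farther back than shut.
Start: joints at [72.387, 19.034, -3.707, 83.658, 1.238, 77.344, -5.071], TCP at [0.176, -0.6, 0.209] pointing down, gripper open.
Joint ranges: [-148.97, 148.97], [-28.65, 121.19], [-84.17, 76.75], [9.2, 138.47], [-72.65, 252.65], [3.7, 117.97], [-149.18, 149.18]. Speed limits (degrees/s): [127.2, 127.2, 159.86, 159.86, 180, 180, 180].

## Interface

Orientations are given as a 3x3 rotation matrix whose columns are the frame's x, y, z axes.
In Python, from cell import ctrl, planner, monitor, viewer, order gives the robot as it stands. Calls block until the motion is done:
- ctrl.reach(position, orientation): joint-space move of the TCP to a pose.
- ctrl.movel(position, orientation=None, feed=0.15): straight line of the TCP; orientation=None keeps the orientation; feed is the mean speed in m/s.
- ctrl.set_joints(angles): joint-space move.
- ctrl.command_gripper(opening, newtons=None): opening from 0.0 (shut) to 1.0 (fully open); newtons is the grip in N (None keeps the last); returns when the fingers have stopped.
- ctrl.dwell(seconds).
- planner.solve_ik(position, orientation): joint angles nearest the present ones, or None.
- monitor.get_state(): the state.
- viewer.snapshot(name): name is "scene" or "top" or "wrist"; returns a dict with "img" (400x640x3 uint8, red, green, blue), "range_z" (400x640 float32, m along the optical axis (not along the pixel's ray), 0 where there is no reading), "camera_matrix" (3x3 intrinsics, pixels), "world_from_camera" (4x4, takes a point from camera to world coordinates); the wrist camera has in their place "T_tool_cam" (4x4, takes a point from camera to tool coordinates, whose origin is the TCP and whose axes are the flange's). Camera axes: x right, y down, z forward; pixel columns grow to the right and rows downward; lengths in m; the calibration is good to about 2 mm. A picture is of the moment at which its call begins: read the wrist's pose just before it.
A pose or a line that the arm cannot do raises ctrl.PlanningError and nothing moves.
- order.job_done(): hands the job in, once; it reports no verdict.
The state is a dict: "time_s": time; "joint_positions": joint angles; "joint_vel": joint speeds; "joint_efforts": joint torques, N m; "tcp_pos": TCP position; "tool_rot": TCP orientation; "ft_force": force on the tool from outside, world axes, zero at the start; "ft_torque": the same for the moment, N m; "gripper_width": opening from 0.0 (shut) to 1.0 (fully open).
Only numpy, scipy, OpenCV 4.12 (cv2) and the standard library are available. Lean on these libraries where they do the work, as an engineer would, in place of code of your own. Each camera call takes 0.05 s, during which the arm holds its last target.

## Task

The round crock and the square dish stand in each other's bays of the two-bay stand on the steel bench. Swap them, sliding each along the bench without lifting or tipping it, and push each fully home against the back rail of its new bay, the dish square in its bay. Leave the squeeze bottle, the jar and the steel bowl where they are.

Things in the scene. Friction and masses are not known exactly. Their poses are not given: they have to be found in the camera images.
- stand: fixed black rails on the bench, 20 mm high: a 314 mm back rail along y and three 14 mm thick, 107 mm long rails running forward from it at y -150, 0, +150 mm; two 136 mm wide bays, bench as floor, open at the front. Origin: bench level, middle of the back rail's front face; x into the bays, away from the robot (yawed up to 0.22 rad), y left. Bench in front is free but for a bystander near x -170, y +275
- bay_left (a point): middle of the back rail's front face in the left bay, on the bench; axes as the stand's, so the bay runs from here to x = -107 mm, y -68 to +68 mm
- bay_right (a point): the same point of the right bay, 150 mm to the right (-y of the stand) of bay_left
- crock: round straight-walled open white stoneware crock, 114 mm outer diameter, 55 mm high, wall 6, floor 8 mm, about 0.75 kg, glazed (friction about 0.35); starts in either bay. Origin: centre of its underside, z up. Home: origin 57 mm in front of the back rail. It can be dragged by shut fingers lowered into it, pressing on the inner wall of the leading side
- dish: square straight-walled open white stoneware dish, 112 x 112 mm outside, 50 mm high, wall and floor 6 mm, about 0.7 kg, glazed (friction about 0.35); starts in the other bay. Origin: centre of its underside, x and y along its sides (any quarter turn is as good), z up. Home: origin 56 mm in front of the back rail. It can be dragged in the same way
- bottle: bystander: white squeeze bottle with a yellow cap, 60 mm diameter, 180 mm high; origin: centre of its underside; bottle and jar stand one at the front left of the stand, the other beside its right end, either way round
- jar: bystander: amber glass jar with a steel lid, 68 mm diameter, 95 mm high; origin: centre of its underside; beside the stand's right end (stand frame x -20 to 40, y -230 to -270 mm) or at its front left
- bowl: bystander: metal mixing bowl, 130 mm across, 60 mm high, beside the stand's left end; origin: centre of its underside
Not all that is in view belongs to the job. Leave any brown or green look-alike of the crock alone.

How it is judged:
By the outcome, as a careful person would: the job done as asked, in the order asked, and still so for the second after the job is handed in, with the robot touching nothing.
It also fails if it takes over 69 s, if anything falls off the work surface, if the arm or the gripper's body presses on something with over 40 N, if the wrist force passes 120 N, or if a joint passes its speed limit or range.

## Working session

There is one attempt and no reset: what is moved stays moved. The work goes in short steps, each a Python script; the robot and the scene stay as the last script left them, time stands still between calls to the robot, and variables do not carry over. Pictures are saved under pics/ and viewed, and the job is handed in when it is done.

```bash
ls; mkdir -p pics; python3 - <<'E'
from cell import ctrl, planner, monitor, viewer, order
import cv2,numpy as np,pickle
d={}
for n in ("scene","top"):
    s=viewer.snapshot(n); d[n]=s
    cv2.imwrite(f"pics/{n}0.png",s["img"][:,:,::-1])
    print(n,s["camera_matrix"].tolist(),np.round(s["world_from_camera"],4).tolist())
pickle.dump(d,open("d0.pkl","wb"))
st=monitor.get_state();print(st["time_s"],st["tool_rot"],st["gripper_width"])
E
```

```text
pics
scene [[384.3708640092079, 0.0, 313.8215479007615], [0.0, 384.3708640092079, 197.10611354385867], [0.0, 0.0, 1.0]] [[0.8484, 0.3515, -0.3958, 0.9143], [0.5289, -0.5315, 0.6617, -0.5117], [0.0222, -0.7707, -0.6368, 0.573], [0.0, 0.0, 0.0, 1.0]]
top [[372.0355692878387, 0.0, 320.8263580765048], [0.0, 372.0355692878387, 201.50369835021644], [0.0, 0.0, 1.0]] [[0.0047, -0.9977, 0.0674, 0.514], [-0.9998, -0.0034, 0.0188, 0.038], [-0.0185, -0.0675, -0.9975, 0.9236], [0.0, 0.0, 0.0, 1.0]]
0.1 [[ 9.59718403e-01  2.80963413e-01 -3.83253627e-04]
 [ 2.80963673e-01 -9.59717655e-01  1.19898559e-03]
 [-3.09441874e-05 -1.25836888e-03 -9.99999208e-01]] 0.9987010677825664
```

View pics/scene0.png

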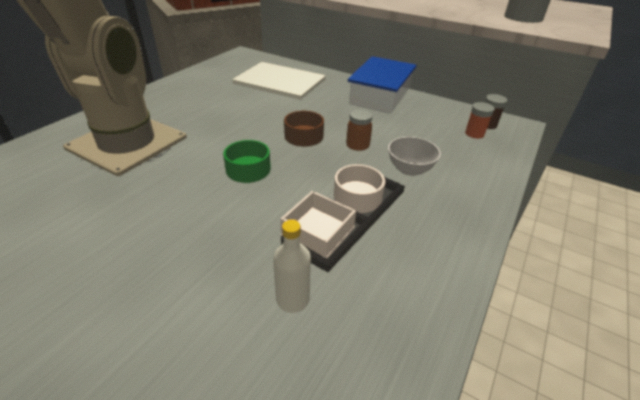

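View pics/top0.png

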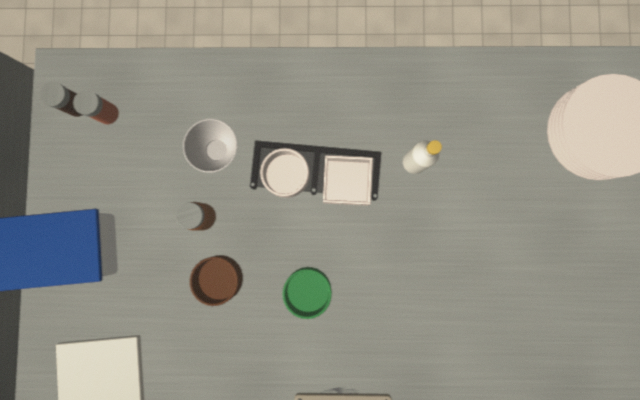

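The top view shows the crock in the left bay at (285,172) and the dish in the right bay at (348,180). The jar is front left at (197,216), the bottle right at (420,155) and the bowl at (210,145). The brown and green look-alikes are in front, at (215,280) and (307,292). Next I'll measure them.

```bash
cat > H.py <<'E'
import numpy as np,cv2
def cloud(s):
    K=s["camera_matrix"];T=s["world_from_camera"];z=s["range_z"].astype(float)
    v,u=np.mgrid[0:400,0:640]
    P=np.stack([(u-K[0,2])*z/K[0,0],(v-K[1,2])*z/K[1,1],z],-1)
    W=P@T[:3,:3].T+T[:3,3]
    W[z<=0]=np.nan
    return W
def circ(p):
    from scipy.optimize import least_squares
    f=least_squares(lambda q:np.hypot(p[:,0]-q[0],p[:,1]-q[1])-q[2],[*p.mean(0)[:2],.055],loss='soft_l1',f_scale=.002)
    return f.x
E
python3 - <<'E'
import pickle,numpy as np,cv2
from H import *
d=pickle.load(open("d0.pkl","rb"))
s=d["top"];W=cloud(s);im=s["img"].astype(int)
bench=W[300:380,350:600,2];print("bench z",np.nanmedian(bench))
def reg(n,u0,u1,v0,v1,zl,zh):
    R=W[v0:v1,u0:u1].reshape(-1,3);m=(R[:,2]>zl)&(R[:,2]<zh);p=R[m];print(n,len(p),np.round(p.min(0),3),np.round(p.max(0),3),np.round(p.mean(0),3));return p
p=reg("crock",255,314,145,200,.047,.065);print(circ(p))
p=reg("dish",318,380,150,210,.043,.06);
r=cv2.minAreaRect((p[:,:2]*1000).astype(np.float32));print(r)
p=reg("green",280,340,260,325,.03,.07);print(circ(p))
p=reg("brown",185,250,250,310,.03,.07);print(circ(p))
reg("jar",175,220,195,235,.08,.1)
reg("bowl",175,245,110,178,.05,.07)
reg("bottle",400,450,130,180,.1,.2)
dark=(im.max(2)<50);dk=dark[130:210,240:390]
p=W[130:210,240:390][dk];p=p[np.isfinite(p[:,0])];print("rail z",np.percentile(p[:,2],[10,50,90]))
# rails projected to z=.02
K=s["camera_matrix"];T=s["world_from_camera"]
v,u=np.nonzero(dk);v=v+130;u=u+240
r=np.stack([(u-K[0,2])/K[0,0],(v-K[1,2])/K[1,1],np.ones(len(u))],-1)@T[:3,:3].T
q=T[:3,3]+r*((.02-T[2,3])/r[:,2])[:,None]
print(cv2.minAreaRect((q[:,:2]*1000).astype(np.float32)))
cv2.imwrite("pics/topzoom.png",cv2.resize(s["img"][120:220,170:460,::-1],None,fx=2.7,fy=2.7,interpolation=cv2.INTER_CUBIC)) 
cv2.imwrite("pics/scenezoom.png",cv2.resize(d["scene"]["img"][130:290,220:460,::-1],None,fx=3.3,fy=3.3,interpolation=cv2.INTER_CUBIC)) 
E
```

```text
bench z -0.0007899626315654995
crock 394 [0.587 0.087 0.047] [0.7   0.199 0.058] [0.644 0.143 0.054]
[0.64253758 0.14207043 0.05360165]
dish 481 [ 0.568 -0.064  0.043] [0.684 0.05  0.054] [ 0.626 -0.008  0.049]
((625.6712646484375, -7.456081390380859), (111.72660064697266, 111.9839096069336), 87.13743591308594)
green 553 [0.304 0.032 0.03 ] [0.417 0.143 0.059] [0.356 0.088 0.051]
[0.36122184 0.08661317 0.05339129]
brown 675 [0.332 0.247 0.03 ] [0.444 0.361 0.06 ] [0.386 0.306 0.049]
[0.38818902 0.30220068 0.05364125]
jar 586 [0.509 0.32  0.082] [0.568 0.379 0.099] [0.538 0.348 0.095]
bowl 506 [0.641 0.255 0.05 ] [0.769 0.382 0.064] [0.712 0.331 0.058]
bottle 643 [ 0.646 -0.203  0.101] [ 0.706 -0.146  0.183] [ 0.671 -0.169  0.138]
rail z [0.01609107 0.01874925 0.02022785]
((686.7428588867188, 211.72886657714844), (10.460572242736816, 53.526790618896484), 77.56474304199219)
```

View pics/topzoom.png

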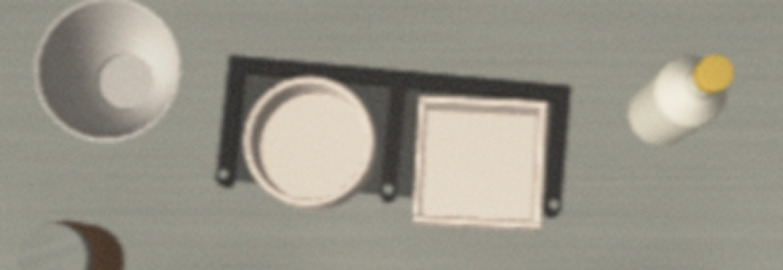

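View pics/scenezoom.png

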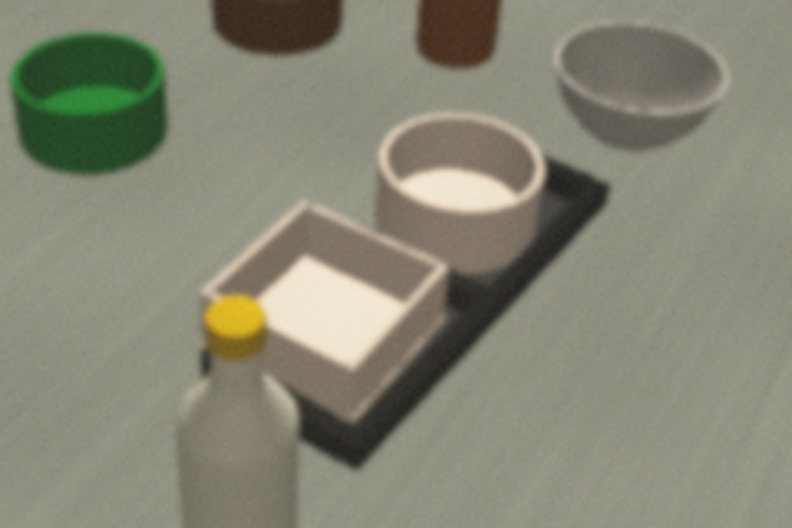

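```bash
cat > fit.py <<'E'
import numpy as np,cv2
from scipy.ndimage import map_coordinates,gaussian_filter
from scipy.optimize import minimize
from H import *
def proj(s,P):
    K=s["camera_matrix"];T=np.linalg.inv(s["world_from_camera"])
    c=P@T[:3,:3].T+T[:3,3]
    return c[:,0]/c[:,2]*K[0,0]+K[0,2],c[:,1]/c[:,2]*K[1,1]+K[1,2]
def stand(s,x0=(.69,.07,-.09)):
    W=cloud(s);g=s["img"].astype(float).mean(2)
    g=np.where(np.nan_to_num(W[...,2],nan=1)>.03,np.nan,g)
    X,Y=np.meshgrid(np.arange(-.125,.035,.001),np.arange(-.175,.176,.001),indexing='ij')
    rail=((X>=0)&(X<=.014)&(abs(Y)<=.157))
    for y in(-.15,0,.15): rail|=(abs(Y-y)<=.007)&(X<=0)&(X>=-.107)
    bay=(abs(Y)<.15)&(X<0)&(X>-.107)&~rail
    out=~rail&~bay
    soft=[gaussian_filter(m.astype(float),2) for m in (rail,out,bay)]
    A=np.stack(soft,-1).reshape(-1,3)
    def res(q,ret=False):
        c,sn=np.cos(q[2]),np.sin(q[2])
        P=np.stack([q[0]+c*X-sn*Y,q[1]+sn*X+c*Y,np.full(X.shape,.02)],-1).reshape(-1,3)
        u,v=proj(s,P);I=map_coordinates(g,[v,u],order=1,cval=np.nan)
        m=np.isfinite(I)&(I<150)
        co=np.linalg.lstsq(A[m],I[m],rcond=None)[0]
        r=np.abs(A[m]@co-I[m])
        if ret:print("levels",co,m.mean())
        return np.minimum(r,40).mean()
    f=minimize(res,x0,method='Nelder-Mead',options=dict(initial_simplex=np.array(x0)+np.array([[0,0,0],[.01,0,0],[0,.01,0],[0,0,.05]]),xatol=1e-5,fatol=1e-4))
    res(f.x,True)
    return f.x,f.fun
E
python3 - <<'E'
import pickle
from fit import *
d=pickle.load(open("d0.pkl","rb"))
for n in("top","scene"):print(n,stand(d[n]))
q,_=stand(d["top"])
c,s=np.cos(q[2]),np.sin(q[2]);R=np.array([[c,-s],[s,c]])
for n,p in dict(crock=(.6425,.142),dish=(.6257,-.0075),green=(.361,.087),jar=(.535,.348),bottle=(.675,-.172),brown=(.388,.302),bowl=(.706,.32)).items():print(n,R.T@(np.array(p)-q[:2]))
W=cloud(d["scene"])
m=(W[...,2]>.043)&(W[...,2]<.056)&(abs(W[...,0]-.6257)<.075)&(abs(W[...,1]+.0075)<.075)
print("dish scene",cv2.minAreaRect((W[m][:,:2]*1000).astype(np.float32)))
m=(W[...,2]>.048)&(W[...,2]<.065)&(np.hypot(W[...,0]-.6425,W[...,1]-.142)<.07)
print("crock scene",circ(W[m]))
E
```

```text
levels [ 56.78324379 144.88893091  89.09651155] 0.5284722222222222
top (array([ 0.69952533,  0.06547311, -0.09047079]), np.float64(5.508735305454881))
levels [ 36.76812459 132.58364146  97.53882282] 0.5103632478632478
scene (array([ 0.70594989,  0.05284893, -0.0890509 ]), np.float64(14.232352314248159))
levels [ 56.78324379 144.88893091  89.09651155] 0.5284722222222222
crock [-0.06370613  0.07106183]
dish [-0.06693048 -0.0793446 ]
green [-0.33908577 -0.00914604]
jar [-0.18937805  0.266507  ]
bottle [-0.00296995 -0.23871772]
brown [-0.33162089  0.20741406]
bowl [-0.01654766  0.25407092]
dish scene ((626.1487426757812, -10.590187072753906), (113.04204559326172, 112.98014068603516), 86.81461334228516)
crock scene [0.64352096 0.13781218 0.05366063]
```

```bash
cat > R.py <<'E'
from cell import ctrl, planner, monitor, viewer, order
import numpy as np,cv2
from fit import *
Q=np.array([.6995,.0655,-.0905])
c,s_=np.cos(Q[2]),np.sin(Q[2])
ORI=np.array([[c,s_,0],[s_,-c,0],[0,0,-1.]])
R2=np.array([[c,-s_],[s_,c]])
def w(x,y,z): return [*(Q[:2]+R2@np.array([x,y])),z]      # stand -> world
def st(p): return R2.T@(np.array(p[:2])-Q[:2])
def F():
    q=monitor.get_state(); f=np.array(q["ft_force"]); fs=R2.T@f[:2]
    return np.round([*fs,f[2]],1),np.round(st(q["tcp_pos"]),4),round(q["tcp_pos"][2],4),round(q["time_s"],2)
def mv(x,y,z,feed=.12):
    ctrl.movel(w(x,y,z),ORI,feed=feed); print((x,y,z),*F())
E
python3 - <<'E'
from R import *
ctrl.reach([.5,-.1,.3],ORI)
ctrl.command_gripper(.6)
x,y=st((.626,-.009))
ctrl.reach(w(x,y,.2),ORI)
print(F(),monitor.get_state()["gripper_width"])
S=viewer.snapshot("wrist");cv2.imwrite("pics/w1.png",S["img"][:,:,::-1]);print(S["T_tool_cam"])
S=viewer.snapshot("top");cv2.imwrite("pics/t1.png",S["img"][:,:,::-1])
import pickle;pickle.dump((viewer.snapshot("wrist"),monitor.get_state()),open("w1.pkl","wb"))
E
```

```text
(array([ 0.4, -0.3,  0.7]), array([-0.0665, -0.0818]), np.float64(0.2008), 3.46) 0.5969532680992969
[[-1.45359529e-03 -9.59622761e-01 -2.81286409e-01  7.40100340e-02]
 [ 9.99998914e-01 -1.32644528e-03 -6.42429284e-04 -9.79052976e-04]
 [ 2.43378734e-04 -2.81287037e-01  9.59623647e-01 -1.64352126e-01]
 [ 0.00000000e+00  0.00000000e+00  0.00000000e+00  1.00000000e+00]]
```

View pics/w1.png

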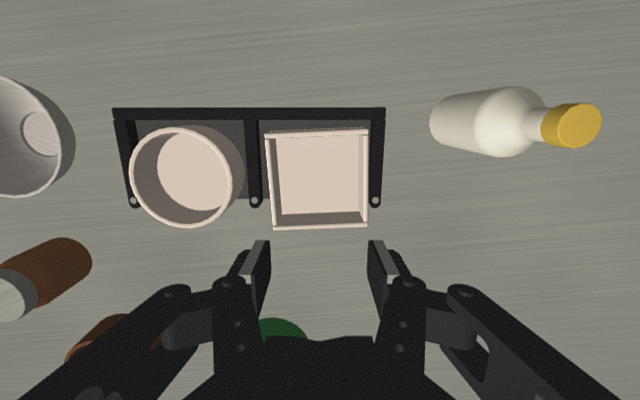

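View pics/t1.png

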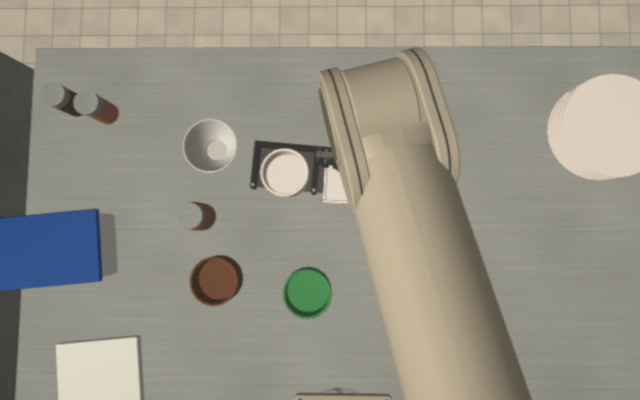

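The wrist view is sharp. The stand's back rail runs from (113,112) to (385,112), the dish is at about (318,180) and the crock at about (187,177). I'll fit poses from this view.

```bash
cat >> H.py <<'E'
def wristw(S,stt):
    T=np.eye(4);T[:3,:3]=np.array(stt["tool_rot"]);T[:3,3]=stt["tcp_pos"]
    S=dict(S);S["world_from_camera"]=T@S["T_tool_cam"];return S
E
cat > meas.py <<'E'
from fit import *
def rect(p):  # robust square fit to rim points; returns centre, angle
    return cv2.minAreaRect((p[:,:2]*1000).astype(np.float32))
def objs(S,dish,crock,v=True):
    W=cloud(S)
    D=np.hypot(W[...,0]-dish[0],W[...,1]-dish[1])<.095
    m=D&(W[...,2]>.045)&(W[...,2]<.054);p=W[m]
    C=np.hypot(W[...,0]-crock[0],W[...,1]-crock[1])<.075
    m=C&(W[...,2]>.050)&(W[...,2]<.060);q=W[m]
    return (rect(p) if len(p)>20 else None,len(p)),(circ(q) if len(q)>20 else None,len(q))
E
python3 - <<'E'
import pickle
from meas import *
S,stt=pickle.load(open("w1.pkl","rb"));S=wristw(S,stt)
q,f=stand(S,(.6995,.0655,-.09));print(q,f)
print(objs(S,(.626,-.009),(.643,.14)))
im=S["img"][:,:,::-1].copy()
c,s=np.cos(q[2]),np.sin(q[2])
L=[(.014,-.157),(.014,.157),(0,.143),(0,.007),(-.107,.007),(-.107,-.007),(0,-.007),(0,-.143),(-.107,-.143),(-.107,-.157)]
u,v=proj(S,np.array([[q[0]+c*x-s*y,q[1]+s*x+c*y,.02] for x,y in L]))
for a,b in zip(u,v):cv2.circle(im,(int(round(a)),int(round(b))),2,(0,0,255),-1)
cv2.imwrite("pics/w1fit.png",im)
E
```

```text
levels [ 33.06924789 133.25963014  77.39661799] 0.5511039886039886
[ 0.70258027  0.06497892 -0.08992834] 8.605617130129087
((((629.5477905273438, 10.325691223144531), (149.8787841796875, 112.26859283447266), 87.37606048583984), 2098), (array([0.64647712, 0.14027345, 0.05349785]), 1896))
```

View pics/w1fit.png

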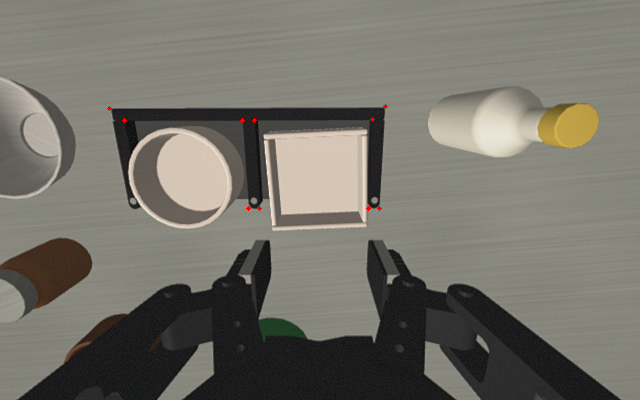

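```bash
sed -i 's/^Q=.*/Q=np.array([.7015,.065,-.0900])/' R.py
python3 - <<'E'
import pickle
from meas import *
S,stt=pickle.load(open("w1.pkl","rb"));S=wristw(S,stt)
W=cloud(S);m=(abs(W[...,0]-.628)<.07)&(abs(W[...,1]+.009)<.068)&(W[...,2]>.045)&(W[...,2]<.054)
r=rect(W[m]);print(r)
from R import *
x,y=st(np.array(r[0])/1000);print("dish stand",x,y)
yt=y
mv(x,y,.08,.15)
mv(x,y,.013,.08)
mv(x-.036,y,.013,.08)
mv(x-.045,y,.013,.03)
E
```

```text
((628.6905517578125, -8.379661560058594), (112.42880249023438, 112.26859283447266), 87.37606048583984)
dish stand -0.06591951144424285 -0.07962668205415102
(np.float64(-0.06591951144424285), np.float64(-0.07962668205415102), 0.08) [-1.   0.   0.9] [-0.0653 -0.0795] 0.0811 4.56
(np.float64(-0.06591951144424285), np.float64(-0.07962668205415102), 0.013) [ 0.3 -0.5  0.2] [-0.0655 -0.0795] 0.0135 5.54
(np.float64(-0.10191951144424286), np.float64(-0.07962668205415102), 0.013) [-0. -0.  0.] [-0.1014 -0.0798] 0.0134 6.14
(np.float64(-0.11091951144424285), np.float64(-0.07962668205415102), 0.013) [0.7 0.3 0.3] [-0.111  -0.0796] 0.013 6.59
```

```bash
python3 - <<'E'
from R import *
mv(-.16,-.0796,.013,.08)
mv(-.222,-.0796,.013,.08)
q=monitor.get_state();S=wristw(viewer.snapshot("wrist"),q)
cv2.imwrite("pics/w2.png",S["img"][:,:,::-1])
S=viewer.snapshot("scene");cv2.imwrite("pics/s2.png",S["img"][:,:,::-1])
E
```

```text
(-0.16, -0.0796, 0.013) [1.1 0.4 0.3] [-0.1602 -0.0798] 0.0129 7.36
(-0.222, -0.0796, 0.013) [-0.2 -1.   0.1] [-0.2222 -0.0797] 0.0129 8.28
```

View pics/w2.png

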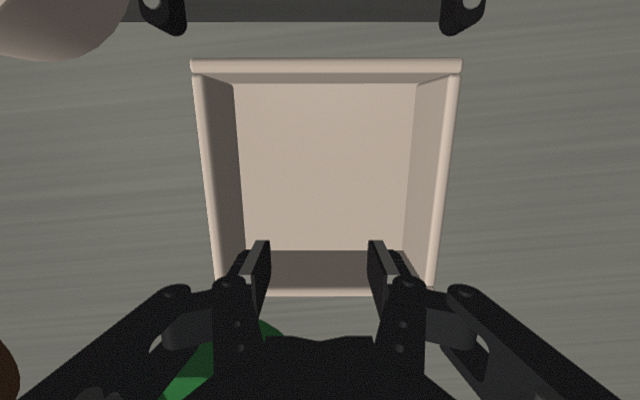

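View pics/s2.png

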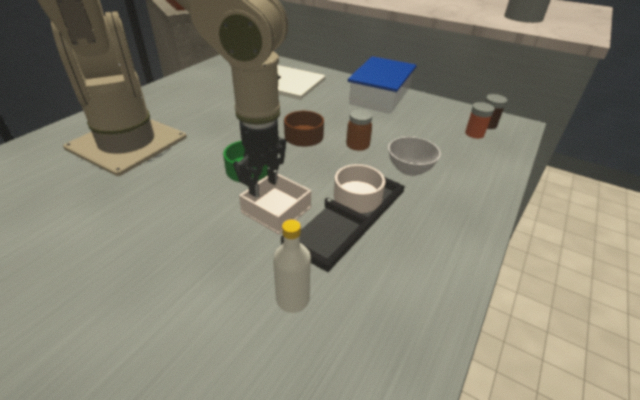

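The dish came out square to the tool, its rear rim level at row 65 from column 191 to 462, and it is clear of the rails. Next I'll slide it right to park it.

```bash
python3 - <<'E'
from R import *
import pickle
mv(-.182,-.0796,.013,.12)
mv(-.182,-.25,.013,.1)
mv(-.182,-.243,.013,.1)
mv(-.182,-.243,.10,.2)
q=monitor.get_state();S=wristw(viewer.snapshot("wrist"),q)
cv2.imwrite("pics/w3.png",S["img"][:,:,::-1]);pickle.dump(S,open("w3.pkl","wb"))
E
```

```text
(-0.182, -0.0796, 0.013) [-0.4  0.2 -0.5] [-0.1827 -0.0793] 0.0126 8.87
(-0.182, -0.25, 0.013) [-0.4  3.8  1.6] [-0.182  -0.2498] 0.013 10.72
(-0.182, -0.243, 0.013) [ 0.9  0.5 -0.9] [-0.1821 -0.2428] 0.013 10.97
(-0.182, -0.243, 0.1) [-0.6  0.6 -0.6] [-0.1822 -0.2434] 0.0999 11.55
```

View pics/w3.png

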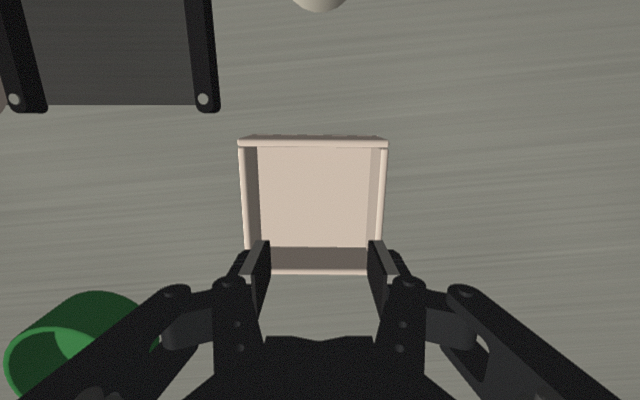

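The dish is parked square to the tool, rim columns 238–388 and rows 140–272. Now the crock.

```bash
python3 - <<'E'
from R import *
x,y=st((.646,.140));print("crock",x,y)
ctrl.movel(w(x,y,.11),ORI,feed=.25)
mv(x,y,.014,.1)
mv(x-.02,y,.014,.08)
mv(-.207,y,.014,.09)
q=monitor.get_state();S=wristw(viewer.snapshot("wrist"),q)
cv2.imwrite("pics/w4.png",S["img"][:,:,::-1])
mv(-.187,y,.014,.1)
mv(-.187,-.085,.014,.1)
mv(-.187,-.075,.014,.06)
q=monitor.get_state();S=wristw(viewer.snapshot("wrist"),q)
cv2.imwrite("pics/w5.png",S["img"][:,:,::-1])
E
```

```text
crock -0.06201626787201651 0.06970819549540996
(np.float64(-0.06201626787201651), np.float64(0.06970819549540996), 0.014) [0.1 0.5 1. ] [-0.0615  0.07  ] 0.0148 14.2
(np.float64(-0.0820162678720165), np.float64(0.06970819549540996), 0.014) [ 0.  -0.   1.1] [-0.0817  0.0697] 0.0146 14.6
(-0.207, np.float64(0.06970819549540996), 0.014) [ 1.5 -1.  -1. ] [-0.2069  0.0697] 0.014 16.14
(-0.187, np.float64(0.06970819549540996), 0.014) [ 0.1 -0.5 -0.5] [-0.1873  0.0699] 0.0137 16.54
(-0.187, -0.085, 0.014) [0.1 1.2 0.3] [-0.187  -0.0851] 0.014 18.24
(-0.187, -0.075, 0.014) [-0.4 -0.7  0.5] [-0.1871 -0.0744] 0.014 18.56
```

View pics/w4.png

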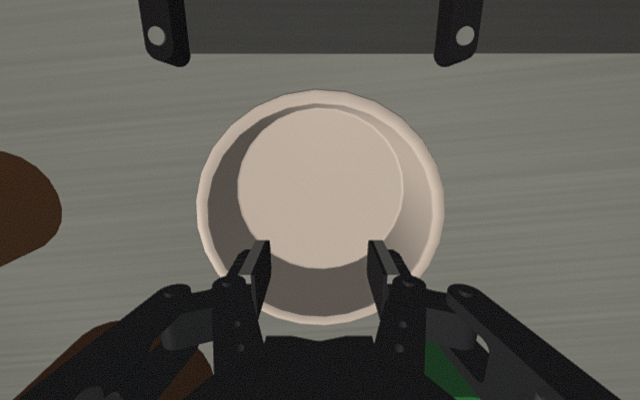

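View pics/w5.png

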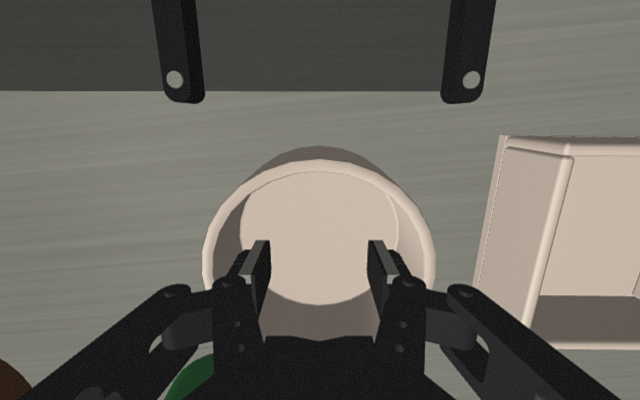

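The crock sits in front of the right bay. The rail screws at columns 175 and 471 put the bay centre at 323, and the crock is at about 320. I'll push it in and watch the force.

```bash
cat >> R.py <<'E'
def push(x0,y,z,step=.0015,fmax=10,xmax=.0):
    x=x0
    while x<xmax:
        x+=step; ctrl.movel(w(x,y,z),ORI,feed=.02)
        f=F(); print(round(x,4),*f)
        if f[0][0]<-fmax: break
E
python3 - <<'E'
from R import *
mv(-.12,-.076,.014,.1)
mv(-.043,-.076,.014,.08)
push(-.043,-.076,.014,xmax=-.022)
E
```

```text
(-0.12, -0.076, 0.014) [-0.4 -0.9  0.7] [-0.12   -0.0762] 0.0139 19.43
(-0.043, -0.076, 0.014) [-1.9  0.  -0.6] [-0.0432 -0.0759] 0.014 20.54
-0.0415 [-3.7  1.1  0.1] [-0.0418 -0.0759] 0.0139 20.79
-0.04 [-3.7  1.3 -0.5] [-0.04  -0.076] 0.0139 21.04
-0.0385 [-4.   0.5 -0.3] [-0.0384 -0.0761] 0.014 21.29
-0.037 [-3.9  0.3 -1.4] [-0.0369 -0.0761] 0.014 21.54
-0.0355 [-3.6 -0.3 -1.1] [-0.0353 -0.0761] 0.014 21.79
-0.034 [-3.  -0.5 -1.4] [-0.0338 -0.076 ] 0.014 22.04
-0.0325 [-5.   0.5  0.9] [-0.0328 -0.076 ] 0.0139 22.29
-0.031 [-10.   -0.2   4.6] [-0.0323 -0.0759] 0.0138 22.54
-0.0295 [-11.9  -1.2   6.4] [-0.0309 -0.0758] 0.014 22.79
```

```bash
python3 - <<'E'
from R import *
import pickle
mv(-.06,-.076,.014,.08)
mv(-.06,-.076,.17,.25)
q=monitor.get_state();S=wristw(viewer.snapshot("wrist"),q)
cv2.imwrite("pics/w6.png",S["img"][:,:,::-1]);pickle.dump(S,open("w6.pkl","wb"))
q,f=stand(S,tuple(Q));print(q,f)
W=cloud(S);m=(np.hypot(W[...,0]-w(-.057,-.075,0)[0],W[...,1]-w(-.057,-.075,0)[1])<.075)&(W[...,2]>.05)&(W[...,2]<.06)
cc=circ(W[m]);print(cc,st(cc[:2]))
E
```

```text
(-0.06, -0.076, 0.014) [-0.1 -1.  -0.3] [-0.059  -0.0762] 0.0145 23.32
(-0.06, -0.076, 0.17) [ 0.5  0.1 -0.5] [-0.0605 -0.0763] 0.1684 24.1
levels [ 36.29291999 145.3679616   77.84324054] 0.7748575498575498
[ 0.70314434  0.06484344 -0.09196515] 9.155681187968863
[ 0.63936146 -0.00443448  0.05331889] [-0.05564638 -0.07473838]
```

View pics/w6.png

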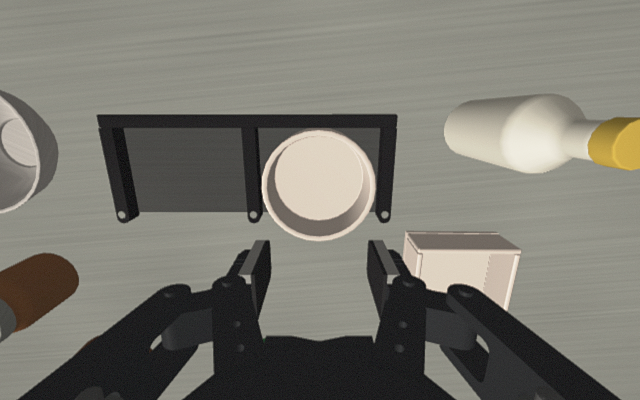

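The crock is home, touching the back rail: its rim centre fits 56–57 mm in front of the rail and it is centred in the bay. Now the dish.

```bash
python3 - <<'E'
from R import *
import pickle
from meas import rect
S=pickle.load(open("w3.pkl","rb"));W=cloud(S)
ss=(W[...,:2]-Q[:2])@R2
m=(abs(ss[...,0]+.18)<.08)&(abs(ss[...,1]+.24)<.075)&(W[...,2]>.045)&(W[...,2]<.053)
r=rect(W[m]);print(r);x,y=st(np.array(r[0])/1000);print(x,y)
mv(-.10,-.16,.16,.25)
mv(x,y,.11,.25)
mv(x,y,.013,.12)
# back off to have centre x=-.182 -> then lateral to +y
mv(x,.088,.013,.1)
mv(x,.075,.013,.06)
q=monitor.get_state();S=wristw(viewer.snapshot("wrist"),q)
cv2.imwrite("pics/w7.png",S["img"][:,:,::-1])
E
```

```text
((500.42144775390625, -155.4422149658203), (112.43689727783203, 111.97911834716797), 84.21733093261719)
-0.18045170719646814 -0.23762267501714165
(-0.1, -0.16, 0.16) [0.6 0.1 0.3] [-0.1008 -0.1609] 0.1588 24.68
(np.float64(-0.18045170719646814), np.float64(-0.23762267501714165), 0.11) [0.8 0.2 0.3] [-0.1799 -0.2365] 0.1102 25.32
(np.float64(-0.18045170719646814), np.float64(-0.23762267501714165), 0.013) [ 0.2 -0.2  0.3] [-0.1798 -0.2375] 0.0137 26.27
(np.float64(-0.18045170719646814), 0.088, 0.013) [ 0.3 -3.8  2.4] [-0.1804  0.0878] 0.013 29.68
(np.float64(-0.18045170719646814), 0.075, 0.013) [-0.5  0.5 -0. ] [-0.1804  0.0749] 0.013 30.05
```

View pics/w7.png

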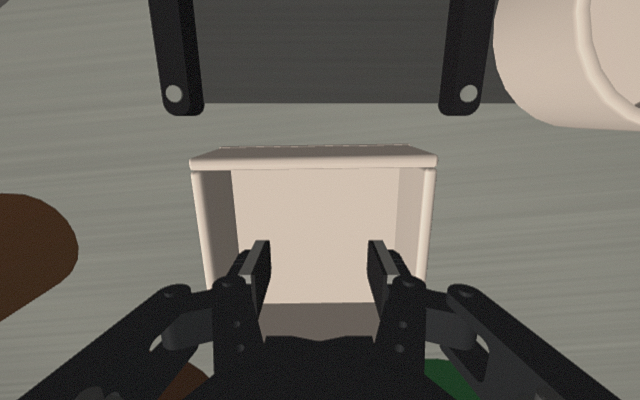

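The dish lies square in front of the left bay. Its rim runs over columns 190–437, so its centre is at 313 against a bay centre of 321, about 3 mm left. I'll nudge it right and push it home.

```bash
python3 - <<'E'
from R import *
mv(-.18,.064,.013,.08)
mv(-.18,.075,.013,.08)
mv(-.10,.075,.013,.1)
mv(-.024,.075,.013,.08)
push(-.024,.075,.013,xmax=.0)
E
```

```text
(-0.18, 0.064, 0.013) [0.1 0.2 0.2] [-0.1799  0.0634] 0.013 30.39
(-0.18, 0.075, 0.013) [ 0.  -0.7 -0.6] [-0.1802  0.0761] 0.013 30.68
(-0.1, 0.075, 0.013) [0.  0.5 1. ] [-0.0999  0.075 ] 0.013 31.63
(-0.024, 0.075, 0.013) [-0.6  0.5 -0.2] [-0.024   0.0751] 0.013 32.73
-0.0225 [-5.4  1.1  1.5] [-0.0229  0.0751] 0.013 32.98
-0.021 [-3.9  0.7  1.4] [-0.0211  0.075 ] 0.013 33.23
-0.0195 [-3.8  0.7  0.7] [-0.0195  0.075 ] 0.013 33.48
-0.018 [-8.2 -1.   3.7] [-0.0191  0.075 ] 0.0129 33.73
-0.0165 [-16.7  -1.8   8.4] [-0.0189  0.0751] 0.0128 33.98
```

```bash
python3 - <<'E'
from R import *
from meas import rect
import pickle
mv(-.055,.075,.013,.08)
mv(-.055,.075,.17,.25)
q=monitor.get_state();S=wristw(viewer.snapshot("wrist"),q)
cv2.imwrite("pics/w8.png",S["img"][:,:,::-1]);pickle.dump(S,open("w8.pkl","wb"))
q,f=stand(S,tuple(Q));print(q,f)
W=cloud(S);ss=(W[...,:2]-Q[:2])@R2
m=(abs(ss[...,0]+.056)<.08)&(abs(ss[...,1]-.075)<.068)&(W[...,2]>.045)&(W[...,2]<.053)
r=rect(W[m]);print(r,st(np.array(r[0])/1000))
m=(np.hypot(ss[...,0]+.057,ss[...,1]+.075)<.07)&(W[...,2]>.051)&(W[...,2]<.06)
cc=circ(W[m]);print(cc,st(cc[:2]))
E
```

```text
(-0.055, 0.075, 0.013) [ 1.4 -0.3  0.7] [-0.0541  0.0746] 0.0133 34.62
(-0.055, 0.075, 0.17) [-0.1 -0.9 -1. ] [-0.0554  0.0745] 0.1683 35.39
levels [ 31.31700399 135.45158899  85.43973568] 0.49373219373219374
[ 0.70213362  0.0654142  -0.09160151] 8.992397957320907
((653.1577758789062, 145.2740020751953), (112.24568176269531, 112.33355712890625), 84.72026062011719) [-0.05536148  0.07560418]
[ 0.63912564 -0.00334773  0.05353809] [-0.05597892 -0.07367723]
```

View pics/w8.png

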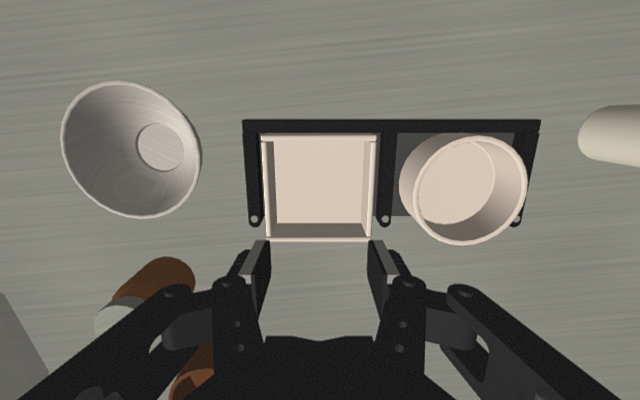

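The dish is home: 56 mm from the rail, yaw −5.28° against about −5.2° for the stand. I'll retract and do a final check that the bystanders haven't moved.

```bash
python3 - <<'E'
from R import *
import pickle
from meas import rect
ctrl.movel(w(-.1,.05,.3),ORI,feed=.3)
ctrl.reach([.3,-.45,.35],ORI)
S=viewer.snapshot("top");cv2.imwrite("pics/t9.png",S["img"][:,:,::-1])
S0=pickle.load(open("d0.pkl","rb"))["top"]
q,f=stand(S,tuple(Q));print(q)
W=cloud(S);W0=cloud(S0)
for n,(x,y,zl,zh,rr) in dict(jar=(.535,.348,.085,.1,.05),bottle=(.675,-.172,.1,.2,.06),bowl=(.706,.32,.05,.07,.09),green=(.361,.087,.03,.07,.08),brown=(.388,.302,.03,.07,.08)).items():
    o=[]
    for A in(W0,W):
        m=(np.hypot(A[...,0]-x,A[...,1]-y)<rr)&(A[...,2]>zl)&(A[...,2]<zh);o.append(np.round(A[m].mean(0),4))
    print(n,*o)
R=np.array([[np.cos(q[2]),-np.sin(q[2])],[np.sin(q[2]),np.cos(q[2])]])
ss=(W[...,:2]-q[:2])@R
m=(abs(ss[...,0]+.056)<.075)&(abs(ss[...,1]-.075)<.068)&(W[...,2]>.043)&(W[...,2]<.06)
r=rect(W[m]);print("dish",r[2]-90-np.degrees(q[2]),R.T@(np.array(r[0])/1000-q[:2]))
m=(np.hypot(ss[...,0]+.057,ss[...,1]+.075)<.07)&(W[...,2]>.047)&(W[...,2]<.065)
cc=circ(W[m]);print("crock",R.T@(cc[:2]-q[:2]),F()[3])
E
```

```text
levels [ 59.51381295 144.79147949  91.75243238] 0.5218304843304843
[ 0.6996763   0.06557909 -0.08907505]
jar [0.5379 0.3487 0.0948] [0.5378 0.3487 0.0948]
bottle [ 0.671  -0.1689  0.138 ] [ 0.6711 -0.1689  0.1379]
bowl [0.7124 0.3307 0.0577] [0.7121 0.3304 0.0577]
green [0.3556 0.0883 0.0506] [0.3561 0.0884 0.0508]
brown [0.3857 0.3058 0.0491] [0.386  0.3062 0.0489]
dish -0.11988611491165635 [-0.05601572  0.07639198]
crock [-0.0576686  -0.07416507] 38.43
```

View pics/t9.png

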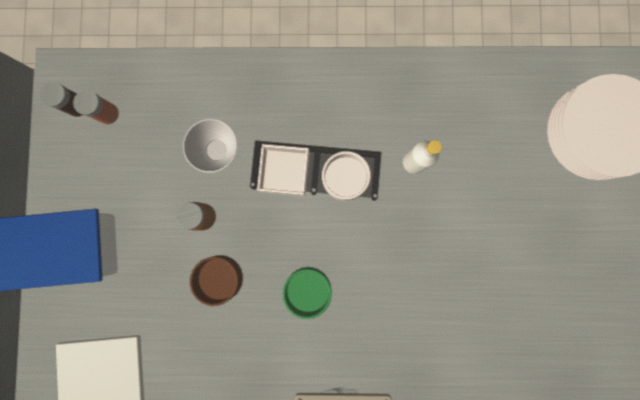

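The top view shows the dish in the left bay at (284,170) and the crock in the right bay at (346,176). Everything else is unmoved.

```bash
python3 - <<'E'
from cell import order
order.job_done()
E
```

```text
the job is handed in; nothing more can be done
```

I swapped the crock and the dish and handed the job in at about 38 s of robot time. I dragged each along the bench from inside with the fingers partly open. The dish waited at front right while the crock went into the right bay, and then went into the left bay.

**Home:** I pushed each one in until the force rose sharply against the back rail, about 12 N for the crock and 17 N for the dish.

**Final check from the top camera:**

| | In front of the back rail | Target | From bay centre |
|---|---|---|---|
| Dish | 56.0 mm | 56 mm | 1.4 mm |
| Crock | 57.7 mm | 57 mm | 0.8 mm |

The dish is within 0.2° of square in its bay. The jar, bottle, bowl and both look-alikes are within 0.5 mm of where they started.

**Disagreement:** the top and wrist cameras placed the stand's origin 2–3 mm apart, about what the calibration allows. In the last wrist view the crock measured about 56–57 mm from the rail and the dish 55–56 mm, depending on which stand fit is used. No check failed.

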